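# Seat the keyed dip sensor on the photometer and hold it down for the reading

## Task

Take the dip sensor out of the two-hole stand by its wide knurled collar, lower its thin rod into the open sample vial in the photometer's turret, and turn the collar until the keyways hidden inside it drop over the three pins on the turret's neck. Then push the collar fully home, with the sprung shutter ring pressed down flush, and finish like that: the meter reads only while it is held, so end the program still holding the sensor pressed home. Do not jab the glass vial, and leave the slim electrode, the jar, the measuring cup and the spare vial where they stand.

Things in the scene. Friction and masses are not known exactly. Their poses are not given: they have to be found in the camera images.
- sensor: Cordless dip sensor, 114 mm tall, 0.15 to 0.23 kg, upright in one hole of the stand. Origin: centre of the rod's lower tip; z up its axis. Steel rod 8 mm across from z = 0 up into the collar; silver knurled collar 52 mm across from z = 50 mm (lower edge) to 86 mm; black head 33 mm across (25 mm at the top) from 87 to 114 mm. The collar turns freely on rod and head.
- grip (a point): Point on the sensor's axis inside the knurled collar, 78 mm above the rod's tip: a height to grip the collar round its side from above. Axes as sensor, so its angle does not tell the collar's.
- collar_edge (a point): Centre of the collar's open lower edge, 50 mm above the rod's tip. Skirt hollow 31 mm deep, bore 33 mm, with three keyways 8 mm wide, 120 degrees apart, full depth. Their angle differs in every start and cannot be seen or read: rest the collar lightly on the pins and turn it up to 120 degrees until it drops (6 degrees either side of true will do). If it binds, ease its angle.
- stand: Probe stand, fixed: base 78 x 160 x 12 mm with two black bushes 43 mm across, tops 66 mm above the table, holes 15 mm wide at y = -38 and +38 mm in its frame (y along the base). Origin: centre of the underside. The sensor stands in one hole with its collar on the bush (rod tip 16 mm above the table), the electrode in the other; which is which varies.
- electrode: Slim electrode in the other hole of the stand, 104 mm long, smooth black cap 25 mm across, no knurled collar; origin: its lower tip. Stays there.
- meter: White bench photometer, fixed, 170 x 130 mm, housing 65 mm high, sloped console at its -x side. Origin: centre of the underside, z up. At x = +30 mm, y = 0 in its frame is the turret: black flange 64 mm across, top at 70 mm; steel neck 30 mm across up to 92 mm; on the neck three radial pins 4 mm thick, 120 degrees apart, one along the meter's +x, out to 19.3 mm from the axis, tops at 87 mm.
- seat (a point): Point on the turret's upright axis at the height of the flange's top (70 mm above the table); axes as the meter's. Home means the collar's lower edge at this height, so the rod tip 50 mm below it. With the collar resting on the pins its edge is 17 mm above it.
- shutter_ring (a joint): Dark steel ring round the neck, 49 mm across, sprung upward, standing 6 mm above the flange; the collar's edge pushes it down. 0 = up, 0.006 m = flush with the flange. The spring takes about 4 N at first and 9 N when flush, so it lifts the sensor again if it is let go.
- vial: Glass sample vial, loose, upright in the turret's well, 92 mm tall, 22 mm across, shoulder and neck 17 mm across, mouth 13 mm wide; its rim is 98 mm above the table, 6 mm above the turret's neck. Origin: centre of its underside.
- jar: Small white-capped sample jar, 38 mm across, 72 mm tall, at the back; origin: centre of its underside. Stays there.
- measuring_cup: Clear measuring cup, 40 mm across, 46 mm tall, at the back; origin: centre of its underside. Stays there.
- spare_vial: Straight glass vial, 29 mm across, 82 mm tall, at the back; origin: centre of its underside. Stays there.
Not all that is in view belongs to the job. Leave any orange look-alike of the sensor alone.

How it is judged:
By the outcome, as a careful person would: the job done as asked, in the order asked, and still so for the second after the job is handed in, while the arm keeps its last pose, push and grip.
It also fails if it takes over 67 s, if anything falls off the work surface, if the arm or the gripper's body presses on something with over 40 N, if the wrist force passes 120 N, or if a joint passes its speed limit or range.

## Robot

A 6-joint arm with a two-finger parallel gripper is mounted at the origin on a cart in front of the work surface, level with it; the furniture and walls round the work are solid. World frame = base frame: x ahead of the robot, y to its left, z up, the work surface at z = 0. Lengths are in m, angles in rad, forces in N, time in s.
With the tool pointing down it reaches from about 0.4 to 0.825 m from the base axis. Payload 7 kg.
Tool frame: the origin (TCP) lies on the centre line of the jaws, within the pads' length; the fingertips stand 14 mm ahead of it and the grasp point (between the pads) lies 5 mm behind it; z points along the fingers, y is the line along which they close (so a half turn about z gives the same grasp; the last joint's range is limited). The gripper opens to 88 mm and grips with 3 to 60 N. Pads are 19 mm wide; open, the fingers measure 130 mm over their backs; the gripper's body (78 mm by 193 mm) begins 47 mm behind the grasp point.
Start: joints at [1.561, 0.359, 0.012, 0, -1.224, -0.288], TCP at [0.198, 0.645, 0.241] pointing down, gripper open.
Joint ranges: [-3.07, 3.07], [-1.43, 2.12], [-1.02, 1.25], [-3.03, 1.67], [-3.05, -0], [-3.03, 3.03]. Speed limits (rad/s): [2.39, 2.39, 3.01, 3.14, 3.14, 3.14].

## Interface

Orientations are given as [roll, pitch, yaw] about the fixed x, y, z axes, in that order (R = Rz(yaw) Ry(pitch) Rx(roll)).
In Python, from station import arm gives the robot as it stands.
- The arm moves only by the tool move_arm, never from a script. Its argument "rows" is a list of rows, each an object with "translation": the shift along the tool's x, y, z in cm, a list of three; "rot": the turn, a rotation vector about the tool's x, y, z in degrees, a list of three; "hand": the closure, from 0 (fully open) to 1 (shut). A call has 1 to 8 rows; each row is the pose to reach, as a shift and turn from the pose commanded when the call began, along the tool's axes at that moment; what a row does not reach only later rows make up. A row lasts 1/12 s, in which the tool goes at most 41.7 mm and 7.16 degrees, less where a joint would pass 70% of its speed; a pose out of reach is approached as far as the arm can. A call with a gripper value outside its range is refused whole. The fingers move at their own pace and stop on an object; "squeeze" is the grip in N (left out, the last holds). Time passes only in rows, so rows that repeat a pose let the fingers close. It gives the time, the measured TCP pose, the force, the opening and the grip force at its end, in the units of the state.
- arm.get_state(): the state, without advancing time (a new reading comes with each control period).
- arm.grab_frame(name): name is "scene" or "side" or "wrist"; returns (picture, depth): 384x512x3 uint8, red, green, blue; 384x512 float32, m along the optical axis (not along the pixel's ray), 0 where there is no reading.
- arm.camera_params(name): a dict with "vfov" (degrees; the focal length in pixels is half the picture's height over the tangent of half this angle, whatever the lens; pixels are square), "cx", "cy" (the principal point, pixels), "position" and "orientation" of the camera in the world; the wrist camera has in their place "tool_from_camera" (4x4, takes a point from camera to tool coordinates, whose origin is the TCP and whose axes are the flange's). Camera axes: x right, y down, z forward; pixel columns grow to the right and rows downward; lengths in m; the calibration is good to about 2 mm. A picture is of the moment at which its call begins: read the wrist's pose just before it. camera_params takes no time and is no camera call.
- arm.job_done(): hands the job in; it is judged then, once.
Trained networks look in the newest picture that a camera, given by its name, has taken for a name from the list of things; names that differ only in an ending like _2 or _b are one class to them, and where a whole thing is asked for, a point or a joint stands for the part that bears it (a point fixed in the world has none). Each returns a list of dicts, best first, with "p" (0 to 1); they miss things now and then, are a little off and sometimes report something else, mostly with a low value. They report only what shows in the picture. A call takes as long as a camera call. They do not tell look-alikes from the thing itself.
- arm.search_frame(label, camera): "point" ([x, y, z] in m, in the coordinates of the camera as it stood for that picture, good to about 4 mm: the middle of the surface that is visible of it).
- arm.pinpoint(label, camera): "point" ([x, y, z] in m, in the coordinates of the camera as it stood for that picture, good to about 4 mm: a listed point, or the origin of a listed thing).
The state is a dict: "t": time; "q": joint angles; "qd": joint speeds; "joint_efforts": joint torques, N m; "eef_pos": TCP position; "ee_rot": TCP orientation; "force": force on the tool from outside, world axes, zero at the start; "moment": the same for the moment, N m; "width": finger opening in m; "gripper_force": force on a finger pad.
Only numpy, scipy, OpenCV 4.12 (cv2) and the standard library are available. Lean on these libraries where they do the work, as an engineer would, in place of code of your own. Each camera call takes 0.05 s, during which the arm holds its last target. There are 200 camera calls.

## Working session

There is one attempt and no reset: what is moved stays moved. The work goes in short steps, Python scripts to look and compute and a tool call to move; the robot and the scene stay as the last step left them, time stands still between calls to the robot, and variables do not carry over. Pictures are saved under pics/ and viewed, at most 10 in all, crops included, and the job is handed in when it is done.

Besides the shell and the picture viewer there is one more tool, called after "Request:" as name(argument=value, ...), one argument or row to a line, values as JSON. move_arm: Moves the arm, as the interface text tells. Its arguments: {"type":"object","properties":{"rows":{"type":"array","items":{"type":"object","properties":{"translation":{"type":"array","items":{"type":"number"}},"rot":{"type":"array","items":{"type":"number"}},"hand":{"type":"number"}}}},"squeeze":{"type":"number"}},"required":["rows"]}

```bash
mkdir -p pics
cat > h.py <<'E'
import numpy as np, cv2
from scipy.spatial.transform import Rotation as R
from station import arm
def T_cam(name, st=None):
    p=arm.camera_params(name); T=np.eye(4)
    if name=='wrist':
        st=st or arm.get_state(); T[:3,:3]=R.from_euler('xyz',st['ee_rot']).as_matrix(); T[:3,3]=st['eef_pos']
        return T@np.array(p['tool_from_camera'])
    o=np.array(p['orientation'])
    T[:3,:3]=o if o.shape==(3,3) else (R.from_euler('xyz',o).as_matrix() if o.size==3 else R.from_quat(o).as_matrix())
    T[:3,3]=p['position']; return T
def f(p,h=384): return h/2/np.tan(np.radians(p['vfov'])/2)
def cloud(name,d,T):
    p=arm.camera_params(name); v,u=np.mgrid[:384,:512]; F=f(p)
    P=np.stack([(u-p['cx'])/F*d,(v-p['cy'])/F*d,d],-1)
    return P@T[:3,:3].T+T[:3,3]
def px(name,X,T):
    p=arm.camera_params(name); c=T[:3,:3].T@(np.array(X)-T[:3,3]); F=f(p); return (c[:2]/c[2]*F+[p['cx'],p['cy']]).round()
def find(label,cam,T,fn='pinpoint'):
    return [(round(r['p'],2),(T[:3,:3]@np.array(r['point'])+T[:3,3]).round(4).tolist()) for r in getattr(arm,fn)(label,cam)]
E
python3 - <<'E'
from h import *
print(arm.get_state())
for c in ['scene','side','wrist']: print(c,arm.camera_params(c))
ims=[]
for c in ['scene','side']:
    im,d=arm.grab_frame(c); T=T_cam(c); ims.append(im); np.save(c+'_d.npy',d); cv2.imwrite(c+'.png',im[...,::-1])
    for l in ['sensor','grip','stand','electrode','meter','seat','vial']:
        r=find(l,c,T); print(c,l,[(a,b,px(c,b,T).tolist()) for a,b in r[:3]])
cv2.imwrite('pics/a.png',ims[0][...,::-1]);cv2.imwrite('pics/b.png',ims[1][...,::-1])
E
```

```text
{'t': 0.0, 'q': array([ 1.56111147e+00,  3.59395086e-01,  1.10580129e-02, -3.34269625e-04,
       -1.22406114e+00, -2.88118875e-01]), 'qd': array([ 6.76311559e-04,  3.82966300e-04, -1.49504598e-03, -7.04795306e-04,
       -1.40970079e-04,  4.33735050e-05]), 'joint_efforts': array([ 3.20988611e-04, -5.82713485e+01,  2.93054563e+01,  6.99708447e+00,
        6.95720402e-03, -1.49336333e-04]), 'eef_pos': array([0.19794003, 0.64485271, 0.23961984]), 'ee_rot': array([ 3.13996750e+00, -1.53936813e-04, -2.97917452e-01]), 'force': array([ 0.64739757, -0.6381577 , -0.9006287 ]), 'moment': array([ 0.03932987, -0.06536309, -0.01876106]), 'gripper_force': 0.0, 'width': 0.08775096083799468}
scene {'vfov': 48.02679815614281, 'cx': 254.43515886200973, 'cy': 184.0334554548629, 'position': array([-0.00254753,  0.41508741,  0.65109131]), 'orientation': array([-2.23274424, -0.01457627, -2.25687472])}
side {'vfov': 57.54070789660878, 'cx': 253.72333694864554, 'cy': 194.74879649985476, 'position': array([ 0.45033295, -0.85605529,  0.65447073]), 'orientation': array([-2.16748698,  0.00504731, -0.12821693])
[... 896 characters left out ...]
, 0.0067], [199.0, 270.0])]
scene seat []
scene vial []
side sensor [(0.92, [0.5176, -0.2118, 0.0133], [249.0, 260.0]), (0.86, [0.6318, -0.1471, 0.0016], [287.0, 242.0]), (0.81, [0.4805, -0.3214, 0.0004], [239.0, 299.0])]
side grip [(0.87, [0.3818, -0.1899, 0.0812], [193.0, 239.0]), (0.86, [0.6326, -0.1487, 0.0759], [289.0, 222.0]), (0.83, [0.5123, -0.212, 0.0963], [246.0, 235.0])]
side stand [(0.91, [0.5061, -0.1747, -0.001], [243.0, 254.0])]
side electrode []
side meter [(0.88, [0.4808, 0.135, 0.0022], [226.0, 190.0])]
side seat [(0.69, [0.5155, 0.1387, 0.0654], [236.0, 173.0]), (0.61, [0.6874, 0.0974, -0.0024], [288.0, 193.0])]
side vial [(0.66, [0.7022, -0.0106, 0.0005], [300.0, 211.0])]
```

View pics/a.png

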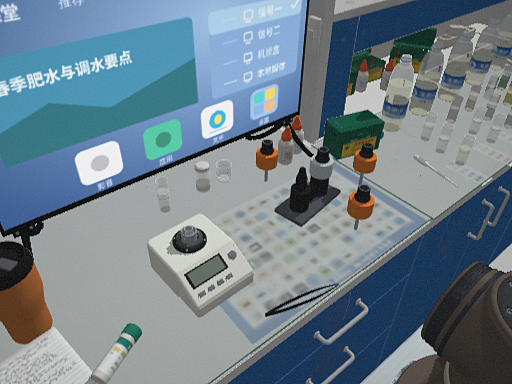

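View pics/b.png

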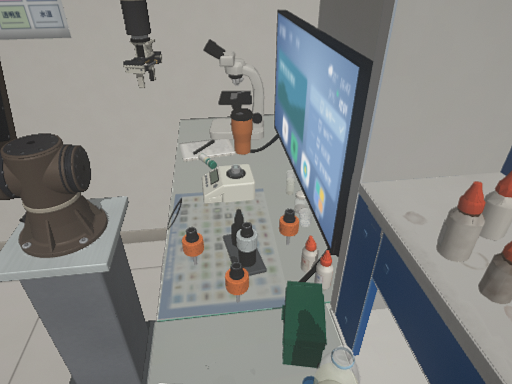

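The scene view shows four candidates for the sensor:
- Orange collars at about (266,152), (364,157) and (360,205).
- One silver collar at (321,168), in the stand next to the black electrode at (299,190). In the side view it is at (247,240).

The silver one fits the description: it is silver and it stands in the stand. I'll confirm it in a crop and measure it from depth.

Run:
```python
from h import *
from scipy.optimize import least_squares
im=cv2.imread('scene.png'); cv2.imwrite('pics/c.png',np.hstack([cv2.resize(im[130:230,270:390],(480,400),interpolation=cv2.INTER_CUBIC),cv2.resize(cv2.imread('side.png')[200:280,210:270],(300,400),interpolation=cv2.INTER_CUBIC)]))
def circ(P,r):
    s=least_squares(lambda c:np.hypot(P[:,0]-c[0],P[:,1]-c[1])-r,P[:,:2].mean(0),loss='soft_l1',f_scale=.002); return s.x.round(4),len(P),np.abs(s.fun).mean().round(4)
for c in ['scene','side']:
    W=cloud(c,np.load(c+'_d.npy'),T_cam(c)).reshape(-1,3)
    def near(x,y,r,z0,z1): return W[(np.hypot(W[:,0]-x,W[:,1]-y)<r)&(W[:,2]>z0)&(W[:,2]<z1)]
    t=W[(W[:,0]>.35)&(W[:,0]<.6)&(abs(W[:,1])<.4)]
    print(c,'table',np.median(t[abs(t[:,2])<.015][:,2]))
    print('collar',circ(near(.512,-.212,.04,.07,.097),.026))
    e=near(.498,-.137,.03,.085,.25); print('elec',e[:,:2].mean(0),e[:,2].max() if len(e) else 0)
    m=near(.485,.137,.12,.055,.069)
    if len(m): print('meter top',cv2.minAreaRect((m[:,:2]*1000).astype(np.float32)))
    n=near(.515,.139,.05,.072,.105); print('turret',n.mean(0),n[:,2].max(),len(n))
    b=W[(W[:,0]>.5)&(W[:,2]>.2)&(abs(W[:,1])<.5)]; print('screen xmin',[ (y,np.percentile(q[:,0],1).round(3)) for y in np.arange(-.4,.4,.1) if len(q:=b[abs(b[:,1]-y)<.05])>20])
```

```text
scene table 0.001066994344600447
collar (array([ 0.5115, -0.2113]), 224, np.float64(0.0009))
elec [ 0.49381079 -0.130694  ] 0.12209198915498343
meter top ((501.5166015625, 140.3597412109375), (132.27333068847656, 130.3390350341797), 2.8980519771575928)
turret [0.50701373 0.14372656 0.08268384] 0.10209122384833413 499
screen xmin [(np.float64(-0.4), np.float64(0.681)), (np.float64(-0.30000000000000004), np.float64(0.686)), (np.float64(-0.20000000000000007), np.float64(0.686)), (np.float64(-0.10000000000000009), np.float64(0.686)), (np.float64(-1.1102230246251565e-16), np.float64(0.687)), (np.float64(0.09999999999999987), np.float64(0.687)), (np.float64(0.19999999999999984), np.float64(0.687)), (np.float64(0.2999999999999998), np.float64(0.687))]
side table -0.0006031189740299814
collar (array([ 0.5125, -0.2108]), 180, np.float64(0.0007))
elec [ 0.49960798 -0.14271343] 0.11964640402531179
meter top ((504.7498474121094, 136.2388916015625), (129.09268188476562, 131.07676696777344), 1.681235909461975)
turret [0.51330147 0.13193759 0.08211272] 0.09797452418371577 125
screen xmin [(np.float64(-0.4), np.float64(0.685)), (np.float64(-0.30000000000000004), np.float64(0.689)), (np.float64(-0.20000000000000007), np.float64(0.69)), (np.float64(-0.10000000000000009), np.float64(0.689)), (np.float64(-1.1102230246251565e-16), np.float64(0.689)), (np.float64(0.09999999999999987), np.float64(0.689)), (np.float64(0.19999999999999984), np.float64(0.689)), (np.float64(0.2999999999999998), np.float64(0.689))]
```

View pics/c.png

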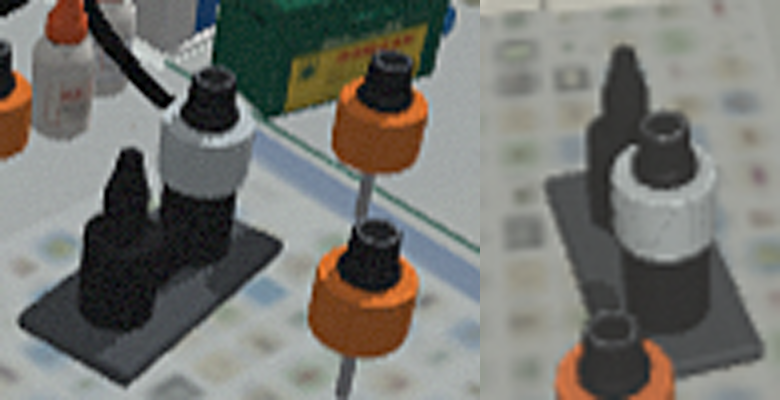

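The crop confirms it. The silver knurled collar in the stand, at (205,145) in the crop, is the sensor. The slim black-capped electrode is beside it and the orange items are look-alikes. Next I'll check the path for tall obstacles.

Run:
```python
from h import *
H={}
for c in ['scene','side']:
    W=cloud(c,np.load(c+'_d.npy'),T_cam(c)).reshape(-1,3)
    for x in np.arange(.15,.7,.05):
        for y in np.arange(-.4,.8,.1):
            q=W[(abs(W[:,0]-x)<.025)&(abs(W[:,1]-y)<.05)]
            if len(q)>3: H[(round(x,2),round(y,1))]=max(H.get((round(x,2),round(y,1)),0),q[:,2].max())
print({k:round(v,2) for k,v in H.items() if v>.05})
```

```text
{(np.float64(0.35), np.float64(-0.2)): np.float64(0.12), (np.float64(0.4), np.float64(-0.2)): np.float64(0.12), (np.float64(0.45), np.float64(-0.4)): np.float64(0.08), (np.float64(0.45), np.float64(-0.3)): np.float64(0.12), (np.float64(0.45), np.float64(0.1)): np.float64(0.07), (np.float64(0.45), np.float64(0.2)): np.float64(0.07), (np.float64(0.5), np.float64(-0.4)): np.float64(0.08), (np.float64(0.5), np.float64(-0.3)): np.float64(0.12), (np.float64(0.5), np.float64(-0.2)): np.float64(0.13), (np.float64(0.5), np.float64(-0.1)): np.float64(0.12), (np.float64(0.5), np.float64(0.1)): np.float64(0.1), (np.float64(0.5), np.float64(0.2)): np.float64(0.09), (np.float64(0.5), np.float64(0.4)): np.float64(0.17), (np.float64(0.5), np.float64(0.5)): np.float64(0.17), (np.float64(0.55), np.float64(-0.4)): np.float64(0.09), (np.float64(0.55), np.float64(-0.2)): np.float64(0.11), (np.float64(0.55), np.float64(0.1)): np.float64(0.09), (np.float64(0.55), np.float64(0.2)): np.float64(0.08), (np.float64(0.55), np.float64(0.4)): np.float64(0.17), (np.float64(0.55), np.float64(0.5)): np.float64(0.17),
[... 1322 characters left out ...]
oat64(0.45), np.float64(0.8)): np.float64(0.51), (np.float64(0.5), np.float64(0.6)): np.float64(0.38), (np.float64(0.5), np.float64(0.7)): np.float64(0.35), (np.float64(0.5), np.float64(0.8)): np.float64(0.51), (np.float64(0.55), np.float64(0.6)): np.float64(0.34), (np.float64(0.55), np.float64(0.7)): np.float64(0.17), (np.float64(0.55), np.float64(0.8)): np.float64(0.51), (np.float64(0.6), np.float64(0.6)): np.float64(0.32), (np.float64(0.6), np.float64(0.7)): np.float64(0.17), (np.float64(0.6), np.float64(0.8)): np.float64(0.5), (np.float64(0.65), np.float64(0.5)): np.float64(0.11), (np.float64(0.65), np.float64(0.6)): np.float64(0.29), (np.float64(0.65), np.float64(0.8)): np.float64(0.5)}
```

Request:
move_arm(
  rows=[
    {"translation": [0, 0, -6], "rot": [0, 0, 7], "hand": 0},
    {"translation": [0, 0, -6], "rot": [0, 0, 14], "hand": 0},
    {"translation": [0, 0, -6], "rot": [0, 0, 14], "hand": 0},
  ],
)

```text
t: 1.05
eef_pos: [0.1988, 0.6472, 0.3063]
ee_rot: [-3.134, 0.002, -0.549]
force: [0.7, 0.8, 1.1]
width: 0.0879
gripper_force: 0.0
```

Request:
move_arm(
  rows=[
    {"translation": [3.4, 1.7, 0], "rot": [0, 0, 3], "hand": 0},
    {"translation": [6.8, 3.4, 0], "rot": [0, 0, 6], "hand": 0},
    {"translation": [10.2, 5.1, 0], "rot": [0, 0, 9], "hand": 0},
    {"translation": [13.6, 6.8, 0], "rot": [0, 0, 12], "hand": 0},
    {"translation": [17, 8.5, 0], "rot": [0, 0, 15], "hand": 0},
    {"translation": [20.4, 10.2, 0], "rot": [0, 0, 18], "hand": 0},
    {"translation": [23.8, 11.9, 0], "rot": [0, 0, 21], "hand": 0},
    {"translation": [27.2, 13.6, 0], "rot": [0, 0, 24], "hand": 0},
  ],
)

```text
t: 1.72
eef_pos: [0.3615, 0.3867, 0.3008]
ee_rot: [-3.141, 0.0, -0.963]
force: [1.0, 0.8, -0.1]
width: 0.0875
gripper_force: 0.0
```

```bash
cat >> h.py <<'E'
def plan(xyz,yaw):
    "shift in tool cm and deg from measured pose"
    st=arm.get_state(); M=R.from_euler('xyz',st['ee_rot']); 
    d=M.inv().apply(np.array(xyz)-st['eef_pos'])*100
    r=np.degrees((M.inv()*R.from_euler('xyz',[np.pi,0,yaw])).as_rotvec())
    print('t',st['t'],'pos',st['eef_pos'].round(4),'rot',st['ee_rot'].round(4),'q',st['q'].round(3),'F',st['force'].round(1),'w',st['width'].round(4),'-> move',d.round(2),'rot',r.round(1))
E
python3 -c "
from h import *
plan([.513,.139,.26],-1.37)"
```

```text
Traceback (most recent call last):
  File "h.py", line 26, in plan
    print('t',st['t'],'pos',st['eef_pos'].round(4),'rot',st['ee_rot'].round(4),'q',st['q'].round(3),'F',st['force'].round(1),'w',st['width'].round(4),'-> move',d.round(2),'rot',r.round(1))
                                                                                                                                 ^^^^^^^^^^^^^^^^^
AttributeError: 'float' object has no attribute 'round'
```

Request:
move_arm(
  rows=[
    {"translation": [3.9, 0.2, 0], "rot": [0, 0, 4], "hand": 0},
    {"translation": [7.8, 0.4, 0], "rot": [0, 0, 8], "hand": 0},
    {"translation": [11.7, 0.7, 1], "rot": [0, 0, 12], "hand": 0},
    {"translation": [15.6, 0.9, 2], "rot": [0, 0, 16], "hand": 0},
    {"translation": [19.5, 1.2, 3], "rot": [0, 0, 20], "hand": 0},
    {"translation": [23.4, 1.4, 4], "rot": [0, 0, 23], "hand": 0},
    {"translation": [27, 1.6, 4], "rot": [0, 0, 23], "hand": 0},
    {"translation": [29, 1.7, 4], "rot": [0, 0, 23], "hand": 0},
  ],
)

```text
t: 2.38
eef_pos: [0.5138, 0.1379, 0.26]
ee_rot: [3.141, -0.001, -1.364]
force: [0.3, 0.9, -0.3]
width: 0.0875
gripper_force: 0.0
```

Request:
move_arm(
  rows=[
    {"translation": [0, 0, 0], "rot": [0, 0, 0], "hand": 0},
    {"translation": [0, 0, 0], "rot": [0, 0, 0], "hand": 0},
  ],
)

```text
t: 2.55
eef_pos: [0.5134, 0.1399, 0.2604]
ee_rot: [3.141, -0.0, -1.365]
force: [-0.6, 0.0, -0.0]
width: 0.0879
gripper_force: 0.0
```

```bash
sed -i "s/st\['width'\].round(4)/round(st['width'],4)/" h.py
python3 - <<'E'
from h import *
st=arm.get_state(); im,d=arm.grab_frame('wrist'); T=T_cam('wrist',st)
cv2.imwrite('pics/d.png',im[...,::-1]); np.savez('w1.npz',d=d,T=T,im=im)
for l in ['seat','vial','meter','shutter_ring']: print(l,find(l,'wrist',T)[:2])
W=cloud('wrist',d,T).reshape(-1,3)
m=W[(W[:,2]>.055)&(W[:,2]<.067)&(np.hypot(W[:,0]-.5,W[:,1]-.139)<.13)]
print(cv2.minAreaRect((m[:,:2]*1000).astype(np.float32)), np.median(m[:,2]))
n=W[(np.hypot(W[:,0]-.515,W[:,1]-.139)<.05)]
print(np.histogram(n[:,2],np.arange(.055,.11,.004)))
plan([.512,-.211,.2],-1.37)
E
```

```text
seat [(0.58, [0.5126, 0.1409, 0.0659])]
vial [(0.63, [0.5136, 0.1371, 0.0058])]
meter [(0.78, [0.4879, 0.1403, 0.0018])]Traceback (most recent call last):
  File "<stdin>", line 4, in <module>
  File "h.py", line 20, in find
    return [(round(r['p'],2),(T[:3,:3]@np.array(r['point'])+T[:3,3]).round(4).tolist()) for r in getattr(arm,fn)(label,cam)]
                                                                                                 ~~~~~~~~~~~~~~~^^^^^^^^^^^
ValueError: it knows: collar_edge, electrode, grip, jar, measuring_cup, meter, seat, sensor, spare_vial, stand, vial
```

View pics/d.png

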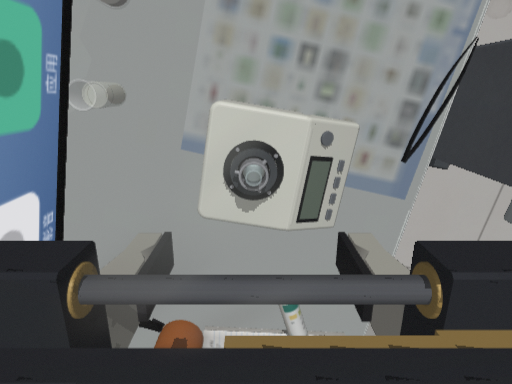

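Run:
```python
from h import *
w=np.load('w1.npz'); W=cloud('wrist',w['d'],w['T']); F=W.reshape(-1,3)
m=F[(F[:,2]>.055)&(F[:,2]<.068)&(np.hypot(F[:,0]-.5,F[:,1]-.139)<.13)]
print(cv2.minAreaRect((m[:,:2]*1000).astype(np.float32)), np.median(m[:,2]))
g=cv2.cvtColor(w['im'],cv2.COLOR_RGB2GRAY)
c=g[120:220,200:305]
dk=((c<75)*255).astype(np.uint8); cs,_=cv2.findContours(dk,cv2.RETR_EXTERNAL,cv2.CHAIN_APPROX_NONE); k=max(cs,key=cv2.contourArea)
e=cv2.fitEllipse(cv2.convexHull(k)); print('flange ellipse',e)
p=arm.camera_params('wrist'); T=w['T']
def onplane(u,v,z):
    r=T[:3,:3]@np.array([(u-p['cx'])/f(p),(v-p['cy'])/f(p),1]); return T[:3,3]+r*(z-T[2,3])/r[2]
print('flange centre',onplane(e[0][0]+200,e[0][1]+120,.070))
n=F[(np.hypot(F[:,0]-.515,F[:,1]-.139)<.05)]
print(np.histogram(n[:,2],np.arange(.058,.11,.004))[0])
for a,b in [(.084,.094),(.095,.105)]:
    q=n[(n[:,2]>a)&(n[:,2]<b)]; print(a,cv2.minEnclosingCircle((q[:,:2]*1000).astype(np.float32)),np.median(q,0),len(q))
plan([.512,-.211,.2],-1.37)
cv2.imwrite('pics/e.png',cv2.resize(w['im'][110:230,190:350,::-1],(800,600),interpolation=cv2.INTER_CUBIC))
```

```text
((503.56146240234375, 140.95376586914062), (131.33689880371094, 129.99685668945312), 2.254274606704712) 0.06495600705481039
flange ellipse ((53.805816650390625, 50.42973327636719), (57.2497673034668, 59.203311920166016), 46.773780822753906)
flange centre [0.51396599 0.14032328 0.07      ]
[  11 3356 1056  765  846   78   97  117  272   63   59    0]
0.084 ((514.2145385742188, 140.98001098632812), 18.81080436706543) [0.51401285 0.14066268 0.09137402] 445
0.095 ((514.00439453125, 141.21359252929688), 8.817180633544922) [0.51424455 0.14070247 0.09802412] 114
t 2.75 pos [0.5127 0.1417 0.2607] rot [-3.1413e+00  2.0000e-04 -1.3613e+00] q [ 0.639  0.109 -0.271 -0.    -1.19  -0.429] F [ 0.4 -0.7  0.1] w 0.0875 -> move [34.49  7.41  6.06] rot [-0.   0.   0.5]
```

View pics/e.png

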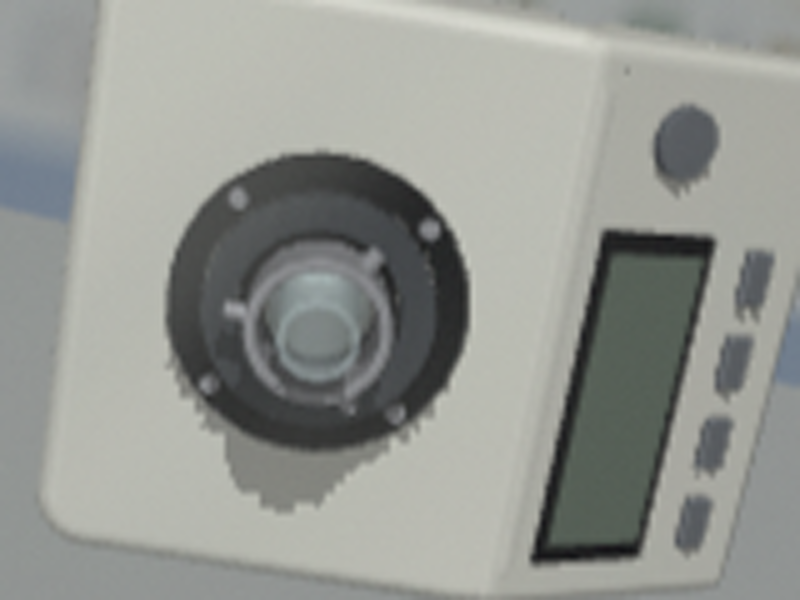

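The crop shows the turret at about (318,300), with the neck ring at (318,320), the vial mouth at its centre and two pins at (372,260) and (232,310). The console is on the right, which is the -x side. Turret axis ≈ (0.514, 0.1407). Next I'll move over the sensor.

Request:
move_arm(
  rows=[
    {"translation": [4, 0.8, 0], "rot": [0, 0, 0], "hand": 0},
    {"translation": [8, 1.7, 0], "rot": [0, 0, 0], "hand": 0},
    {"translation": [12, 2.6, 0], "rot": [0, 0, 0], "hand": 0},
    {"translation": [16, 3.4, 0], "rot": [0, 0, 0], "hand": 0},
    {"translation": [20, 4.3, 0], "rot": [0, 0, 0], "hand": 0},
    {"translation": [24, 5.2, 0], "rot": [0, 0, 0], "hand": 0},
    {"translation": [28, 6, 0], "rot": [0, 0, 0], "hand": 0},
    {"translation": [32, 6.9, 0], "rot": [0, 0, 0], "hand": 0},
  ],
)

```text
t: 3.42
eef_pos: [0.5117, -0.1872, 0.2611]
ee_rot: [-3.14, -0.0, -1.36]
force: [0.5, -0.3, 0.5]
width: 0.0876
gripper_force: 0.0
```

Request:
move_arm(
  rows=[
    {"translation": [2.5, 0.5, 2], "rot": [0, 0, 0], "hand": 0},
    {"translation": [2.5, 0.5, 4], "rot": [0, 0, 0], "hand": 0},
    {"translation": [2.5, 0.5, 4], "rot": [0, 0, 0], "hand": 0},
    {"translation": [2.5, 0.5, 4], "rot": [0, 0, 0], "hand": 0},
    {"translation": [2.5, 0.5, 4], "rot": [0, 0, 0], "hand": 0},
  ],
)

```text
t: 3.83
eef_pos: [0.5128, -0.211, 0.2218]
ee_rot: [-3.141, -0.001, -1.361]
force: [-0.4, -0.9, 0.7]
width: 0.0873
gripper_force: 0.0
```

```bash
cat >> h.py <<'E'
def look(n=4):
    "averaged pose and wrist frame"
    S=[arm.get_state()]; 
    for _ in range(n): im,d=arm.grab_frame('wrist'); S.append(arm.get_state())
    P=np.array([s['eef_pos'] for s in S]); rr=R.from_euler('xyz',np.array([s['ee_rot'] for s in S])).mean()
    print('pos std',P.std(0).round(4),'mean',P.mean(0).round(4),'yaw',rr.as_euler('xyz').round(4))
    T=np.eye(4); T[:3,:3]=rr.as_matrix(); T[:3,3]=P.mean(0)
    return im,d,T@np.array(arm.camera_params('wrist')['tool_from_camera']),T
E
python3 - <<'E'
from h import *
im,d,T,TT=look()
np.savez('w2.npz',d=d,T=T,im=im); cv2.imwrite('w2.png',im[...,::-1])
for l in ['grip','sensor','stand','electrode']: print(l,find(l,'wrist',T)[:3])
F=cloud('wrist',d,T).reshape(-1,3)
n=F[np.hypot(F[:,0]-.512,F[:,1]+.211)<.04]; print(np.histogram(n[:,2],np.arange(.06,.14,.005))[0])
for a,b in [(.097,.1035),(.126,.133)]:
    q=n[(n[:,2]>a)&(n[:,2]<b)]; print(cv2.minEnclosingCircle((q[:,:2]*1000).astype(np.float32)),np.median(q,0),len(q))
q=F[(F[:,2]>.005)&(F[:,2]<.018)&(np.hypot(F[:,0]-.505,F[:,1]+.174)<.1)];print('stand',cv2.minAreaRect((q[:,:2]*1000).astype(np.float32)))
plan([.512,-.211,.089],-1.37)
E
```

```text
pos std [0.0001 0.0001 0.0002] mean [ 0.5129 -0.211   0.222 ] yaw [-3.1398e+00 -8.0000e-04 -1.3605e+00]
grip [(0.9, [0.4807, -0.3239, 0.0771]), (0.85, [0.6284, -0.1512, 0.0786]), (0.82, [0.5115, -0.2084, 0.0898])]
sensor [(0.73, [0.6321, -0.1504, 0.0011]), (0.72, [0.5128, -0.2117, 0.0136]), (0.61, [0.4803, -0.3262, -0.0008])]
stand [(0.22, [0.6979, -0.0695, 0.0005])]
electrode [(0.64, [0.4984, -0.1357, 0.0172])]
[   0    8   43   52   49   57   59  101 1405  156  189   60   69  365
  454    0]
((512.1076049804688, -209.612060546875), 25.93340492248535) [ 0.51513851 -0.21710481  0.10207604] 1420
((512.2440185546875, -209.6436309814453), 12.812232971191406) [ 0.51216863 -0.21045855  0.13012385] 802
stand ((505.592529296875, -172.35781860351562), (78.08663940429688, 159.1264190673828), 9.661988258361816)
t 4.2333 pos [ 0.5122 -0.2116  0.221 ] rot [-3.1409e+00 -2.0000e-04 -1.3619e+00] q [-0.038  0.174 -0.286  0.    -1.109  0.247] F [-0.8  0.3  0.4] w 0.0876 -> move [-0.06  0.02 13.2 ] rot [-0.  -0.   0.5]
```

Request:
move_arm(
  rows=[
    {"translation": [-0.1, 0.1, 3], "rot": [0, 0, 0], "hand": 0},
    {"translation": [-0.1, 0.1, 6], "rot": [0, 0, 0], "hand": 0},
    {"translation": [-0.1, 0.1, 8.5], "rot": [0, 0, 0], "hand": 0},
    {"translation": [-0.1, 0.1, 10.5], "rot": [0, 0, 0], "hand": 0},
    {"translation": [-0.1, 0.1, 12], "rot": [0, 0, 0], "hand": 0},
    {"translation": [-0.1, 0.1, 13.2], "rot": [0, 0, 0], "hand": 0},
    {"translation": [-0.1, 0.1, 13.2], "rot": [0, 0, 0], "hand": 0},
    {"translation": [-0.1, 0.1, 13.2], "rot": [0, 0, 0], "hand": 0},
  ],
)

```text
t: 4.9
eef_pos: [0.5106, -0.2112, 0.0883]
ee_rot: [3.14, 0.0, -1.362]
force: [-0.9, 0.0, 0.4]
width: 0.0879
gripper_force: 0.0
```

Request:
move_arm(
  rows=[
    {"translation": [0, 0, 0], "rot": [0, 0, 0], "hand": 0.3},
    {"translation": [0, 0, 0], "rot": [0, 0, 0], "hand": 0.4},
    {"translation": [0, 0, 0], "rot": [0, 0, 0], "hand": 0.6},
    {"translation": [0, 0, 0], "rot": [0, 0, 0], "hand": 0.6},
    {"translation": [0, 0, 0], "rot": [0, 0, 0], "hand": 0.6},
    {"translation": [0, 0, 0], "rot": [0, 0, 0], "hand": 0.6},
    {"translation": [0, 0, 0], "rot": [0, 0, 0], "hand": 0.6},
    {"translation": [0, 0, 0], "rot": [0, 0, 0], "hand": 0.6},
  ],
  squeeze=40,
)

```text
t: 5.57
eef_pos: [0.5111, -0.2111, 0.0889]
ee_rot: [-3.141, -0.0, -1.362]
force: [-1.3, 1.0, 3.0]
width: 0.0516
gripper_force: 40.0
```

Request:
move_arm(
  rows=[
    {"translation": [0, 0, -1], "rot": [0, 0, 0], "hand": 0.6},
    {"translation": [0, 0, -3], "rot": [0, 0, 0], "hand": 0.6},
    {"translation": [0, 0, -5], "rot": [0, 0, 0], "hand": 0.6},
    {"translation": [0, 0, -7.5], "rot": [0, 0, 0], "hand": 0.6},
    {"translation": [0, 0, -10], "rot": [0, 0, 0], "hand": 0.6},
    {"translation": [0, 0, -12.5], "rot": [0, 0, 0], "hand": 0.6},
    {"translation": [0, 0, -15], "rot": [0, 0, 0], "hand": 0.6},
    {"translation": [0, 0, -16], "rot": [0, 0, 0], "hand": 0.6},
  ],
)

```text
t: 6.23
eef_pos: [0.5117, -0.2115, 0.2526]
ee_rot: [-3.138, -0.002, -1.362]
force: [0.7, -0.9, -1.3]
width: 0.0518
gripper_force: 40.0
```

Run:
```python
from h import *
im,d=arm.grab_frame('scene'); T=T_cam('scene'); im2,d2=arm.grab_frame('side'); T2=T_cam('side')
cv2.imwrite('pics/f.png',np.hstack([cv2.resize(im[70:220,250:400],(400,400)),cv2.resize(im2[130:290,170:330],(400,400))])[...,::-1])
plan([.5130,.1395,.249],-1.362)
```

```text
t 6.3333 pos [ 0.5115 -0.2112  0.2507] rot [-3.1380e+00 -1.0000e-03 -1.3625e+00] q [-0.038  0.15  -0.246  0.    -1.171  0.246] F [ 0.6 -0.7 -2.9] w 0.0518 -> move [-34.28  -7.4    0.16] rot [-0.2 -0.1 -0. ]
```

View pics/f.png

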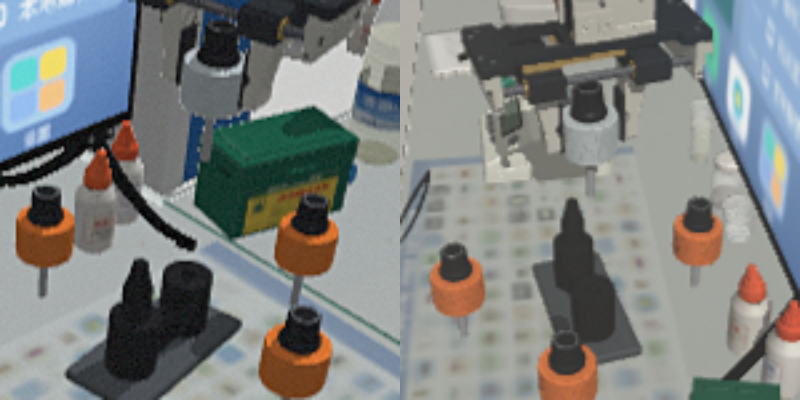

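The sensor is held and clear of the stand at (210,85) in the left panel, and the electrode is still in its hole. Next I'll carry it over the turret.

Request:
move_arm(
  rows=[
    {"translation": [-3.5, -0.8, 0], "rot": [0, 0, 0], "hand": 0.6},
    {"translation": [-7, -1.5, 0], "rot": [0, 0, 0], "hand": 0.6},
    {"translation": [-11, -2.4, 0], "rot": [0, 0, 0], "hand": 0.6},
    {"translation": [-15, -3.2, 0], "rot": [0, 0, 0], "hand": 0.6},
    {"translation": [-19, -4.1, 0], "rot": [0, 0, 0], "hand": 0.6},
    {"translation": [-23, -5, 0], "rot": [0, 0, 0], "hand": 0.6},
    {"translation": [-27, -5.8, 0], "rot": [0, 0, 0], "hand": 0.6},
    {"translation": [-30, -6.5, 0], "rot": [0, 0, 0], "hand": 0.6},
  ],
)

```text
t: 7.0
eef_pos: [0.5109, 0.0983, 0.2467]
ee_rot: [3.139, -0.0, -1.362]
force: [0.6, -0.2, -1.4]
width: 0.0511
gripper_force: 40.0
```

Request:
move_arm(
  rows=[
    {"translation": [-2.5, -0.5, 1], "rot": [0, 0, 0], "hand": 0.6},
    {"translation": [-4.3, -0.9, 2.5], "rot": [0, 0, 0], "hand": 0.6},
    {"translation": [-4.3, -0.9, 4], "rot": [0, 0, 0], "hand": 0.6},
    {"translation": [-4.3, -0.9, 4], "rot": [0, 0, 0], "hand": 0.6},
    {"translation": [-4.3, -0.9, 4], "rot": [0, 0, 0], "hand": 0.6},
    {"translation": [-4.3, -0.9, 4], "rot": [0, 0, 0], "hand": 0.6},
  ],
)

```text
t: 7.5
eef_pos: [0.5122, 0.1392, 0.2084]
ee_rot: [3.141, -0.001, -1.363]
force: [0.2, 0.5, -1.2]
width: 0.0515
gripper_force: 40.0
```

Run:
```python
from h import *
im,d,T,TT=look(3)
out=[]
for c in ['scene','side']:
    im,d=arm.grab_frame(c); T=T_cam(c); np.savez(c+'2.npz',im=im,d=d,T=T)
    u,v=px(c,[.514,.14,.12],T).astype(int); print(c,u,v, find('grip',c,T)[:4])
    out.append(cv2.resize(im[v-50:v+50,u-50:u+50],(400,400),interpolation=cv2.INTER_CUBIC))
cv2.imwrite('pics/g.png',np.hstack(out)[...,::-1])
plan([.5131,.1395,.15],-1.362)
```

```text
pos std [0.0002 0.     0.0004] mean [0.5125 0.1393 0.209 ] yaw [-3.1413e+00 -1.0000e-04 -1.3631e+00]
scene 187 220 [(0.97, [0.4772, -0.3263, 0.085]), (0.88, [0.6321, -0.1531, 0.0825]), (0.68, [0.3818, -0.1897, 0.0789]), (0.55, [0.5108, 0.1382, 0.2143])]
side 235 158 [(0.91, [0.6337, -0.1517, 0.0757]), (0.86, [0.5129, 0.1389, 0.2134]), (0.72, [0.4782, -0.3251, 0.0774]), (0.58, [0.3811, -0.1858, 0.0783])]
t 7.85 pos [0.5124 0.1395 0.209 ] rot [-3.1408e+00  4.0000e-04 -1.3631e+00] q [ 0.635  0.146 -0.351  0.    -1.073 -0.428] F [-1.2  0.5 -2.5] w 0.0518 -> move [ 0.02 -0.06  5.9 ] rot [-0.   0.  -0.1]
```

View pics/g.png

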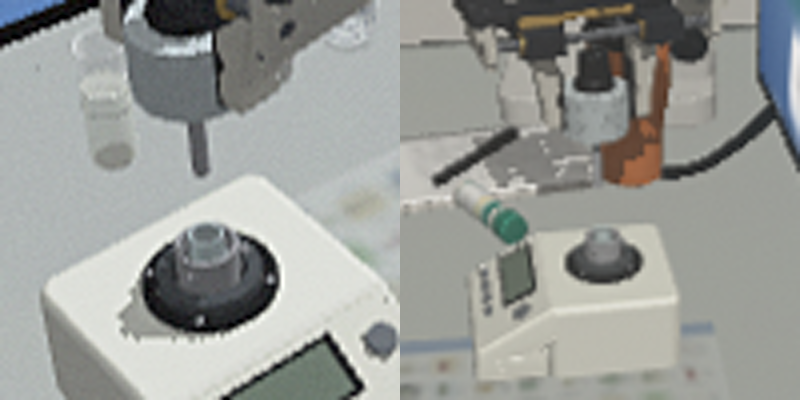

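Run:
```python
from h import *
from scipy.optimize import least_squares
for c in ['scene','side']:
    w=np.load(c+'2.npz'); W=cloud(c,w['d'],w['T']).reshape(-1,3)
    def near(r,z0,z1): return W[(np.hypot(W[:,0]-.5135,W[:,1]-.14)<r)&(W[:,2]>z0)&(W[:,2]<z1)]
    def circ(P,r):
        s=least_squares(lambda q:np.hypot(P[:,0]-q[0],P[:,1]-q[1])-r,P[:,:2].mean(0)+(P[:,:2].mean(0)-w['T'][:2,3])*.02,loss='soft_l1',f_scale=.001); return s.x.round(4),len(P),np.abs(s.fun).mean().round(4)
    print(c,'collar',circ(near(.032,.190,.218),.026),'rod',circ(near(.012,.138,.175),.004) if len(near(.012,.138,.175))>5 else 0)
    print('neck',circ(near(.018,.078,.0905),.015),'flange edge ctr',near(.034,.068,.0735)[:,:2].mean(0))
```

```text
scene collar (array([0.5121, 0.1392]), 316, np.float64(0.001)) rod (array([0.5119, 0.1393]), 63, np.float64(0.0005))
neck (array([0.5136, 0.1399]), 108, np.float64(0.0019)) flange edge ctr [0.50277593 0.14575793]
side collar (array([0.5125, 0.1397]), 161, np.float64(0.0015)) rod (array([0.5127, 0.139 ]), 24, np.float64(0.0011))
neck (array([0.5147, 0.1166]), 40, np.float64(0.0059)) flange edge ctr [0.51253104 0.1252427 ]
```

Request:
move_arm(
  rows=[
    {"translation": [0, -0.1, 1], "rot": [0, 0, 0], "hand": 0.6},
    {"translation": [0, -0.1, 2], "rot": [0, 0, 0], "hand": 0.6},
    {"translation": [0, -0.1, 3], "rot": [0, 0, 0], "hand": 0.6},
    {"translation": [0, -0.1, 3.5], "rot": [0, 0, 0], "hand": 0.6},
    {"translation": [0, -0.1, 4], "rot": [0, 0, 0], "hand": 0.6},
    {"translation": [0, -0.1, 4.5], "rot": [0, 0, 0], "hand": 0.6},
    {"translation": [0, -0.1, 5], "rot": [0, 0, 0], "hand": 0.6},
  ],
)

```text
t: 8.43
eef_pos: [0.5133, 0.14, 0.158]
ee_rot: [3.141, -0.0, -1.362]
force: [-0.5, -0.1, -1.9]
width: 0.0519
gripper_force: 40.0
```

Run:
```python
from h import *
out=[]
for c in ['scene','side']:
    im,d=arm.grab_frame(c); T=T_cam(c)
    u,v=px(c,[.514,.14,.12],T).astype(int)
    out.append(cv2.resize(im[v-30:v+30,u-30:u+30],(400,400),interpolation=cv2.INTER_CUBIC))
cv2.imwrite('pics/h.png',np.hstack(out)[...,::-1])
plan([.5135,.1397,.122],-1.362)
```

```text
t 8.5333 pos [0.5128 0.1398 0.1576] rot [ 3.1402e+00 -4.0000e-04 -1.3625e+00] q [ 0.635  0.196 -0.418 -0.    -0.958 -0.427] F [ 0.3 -0.  -2.2] w 0.0521 -> move [ 0.02 -0.07  3.56] rot [ 0.1 -0.  -0. ]
```

View pics/h.png

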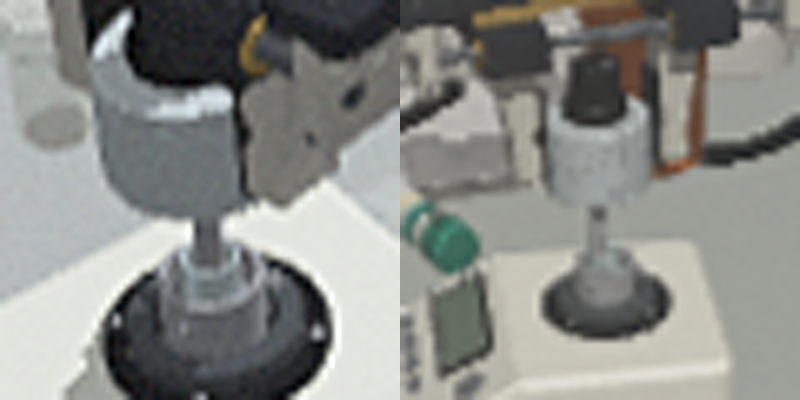

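The rod tip is inside the vial mouth: (207,255) in the scene crop and (598,245) in the side crop. It is centred to within about 1 mm.

Request:
move_arm(
  rows=[
    {"translation": [0, -0.1, 0.5], "rot": [0, 0, 0], "hand": 0.6},
    {"translation": [0, -0.1, 1], "rot": [0, 0, 0], "hand": 0.6},
    {"translation": [0, -0.1, 1.5], "rot": [0, 0, 0], "hand": 0.6},
    {"translation": [0, -0.1, 2], "rot": [0, 0, 0], "hand": 0.6},
    {"translation": [0, -0.1, 2.5], "rot": [0, 0, 0], "hand": 0.6},
    {"translation": [0, -0.1, 3], "rot": [0, 0, 0], "hand": 0.6},
    {"translation": [0, -0.1, 3.4], "rot": [0, 0, 0], "hand": 0.6},
    {"translation": [0, -0.1, 3.4], "rot": [0, 0, 0], "hand": 0.6},
  ],
)

```text
t: 9.2
eef_pos: [0.5137, 0.1399, 0.1235]
ee_rot: [3.14, -0.0, -1.363]
force: [-0.2, -0.3, -2.2]
width: 0.0516
gripper_force: 40.0
```

Request:
move_arm(
  rows=[
    {"translation": [0, 0, 0.2], "rot": [0, 0, 0], "hand": 0.6},
    {"translation": [0, 0, 0.4], "rot": [0, 0, 0], "hand": 0.6},
    {"translation": [0, 0, 0.6], "rot": [0, 0, 0], "hand": 0.6},
    {"translation": [0, 0, 0.8], "rot": [0, 0, 0], "hand": 0.6},
    {"translation": [0, 0, 0.8], "rot": [0, 0, 0], "hand": 0.6},
  ],
)

```text
t: 9.62
eef_pos: [0.514, 0.1401, 0.1162]
ee_rot: [3.141, -0.0, -1.363]
force: [-0.1, 0.9, -2.2]
width: 0.0517
gripper_force: 40.0
```

Request:
move_arm(
  rows=[
    {"translation": [0, 0, 0.1], "rot": [0, 0, 0], "hand": 0.6},
    {"translation": [0, 0, 0.2], "rot": [0, 0, 0], "hand": 0.6},
    {"translation": [0, 0, 0.3], "rot": [0, 0, 0], "hand": 0.6},
    {"translation": [0, 0, 0.4], "rot": [0, 0, 0], "hand": 0.6},
    {"translation": [0, 0, 0.4], "rot": [0, 0, 0], "hand": 0.6},
  ],
)

```text
t: 10.03
eef_pos: [0.5141, 0.1401, 0.1124]
ee_rot: [3.141, -0.0, -1.363]
force: [0.2, 0.2, -1.8]
width: 0.0518
gripper_force: 40.0
```

Request:
move_arm(
  rows=[
    {"translation": [0, 0, 0.1], "rot": [0, 0, 0], "hand": 0.6},
    {"translation": [0, 0, 0.2], "rot": [0, 0, 0], "hand": 0.6},
    {"translation": [0, 0, 0.2], "rot": [0, 0, 0], "hand": 0.6},
  ],
)

```text
t: 10.28
eef_pos: [0.5141, 0.1401, 0.1104]
ee_rot: [3.141, -0.0, -1.362]
force: [-0.4, 0.2, -1.9]
width: 0.0517
gripper_force: 40.0
```

Request:
move_arm(
  rows=[
    {"translation": [0, 0, 0.1], "rot": [0, 0, 0], "hand": 0.6},
    {"translation": [0, 0, 0.1], "rot": [0, 0, 0], "hand": 0.6},
  ],
)

```text
t: 10.45
eef_pos: [0.5143, 0.1402, 0.1098]
ee_rot: [-3.141, -0.0, -1.362]
force: [-0.6, -0.1, 0.9]
width: 0.0511
gripper_force: 40.0
```

Request:
move_arm(
  rows=[
    {"translation": [0, 0, 0.05], "rot": [0, 0, 0], "hand": 0.6},
    {"translation": [0, 0, 0.1], "rot": [0, 0, 0], "hand": 0.6},
  ],
)

```text
t: 10.62
eef_pos: [0.5144, 0.1402, 0.1094]
ee_rot: [-3.141, -0.0, -1.362]
force: [-5.5, -0.3, 11.6]
width: 0.0516
gripper_force: 40.0
```

Request:
move_arm(
  rows=[
    {"translation": [0, 0, -0.03], "rot": [0, 0, 4], "hand": 0.6},
    {"translation": [0, 0, -0.04], "rot": [0, 0, 8], "hand": 0.6},
    {"translation": [0, 0, -0.04], "rot": [0, 0, 8], "hand": 0.6},
  ],
)

```text
t: 10.87
eef_pos: [0.5149, 0.1405, 0.1096]
ee_rot: [-3.14, 0.001, -1.505]
force: [0.5, 0.7, 3.0]
width: 0.0517
gripper_force: 40.0
```

Request:
move_arm(
  rows=[
    {"translation": [0, 0, 0], "rot": [0, 0, 4], "hand": 0.6},
    {"translation": [0, 0, 0], "rot": [0, 0, 8], "hand": 0.6},
    {"translation": [0, 0, 0], "rot": [0, 0, 8], "hand": 0.6},
  ],
)

```text
t: 11.12
eef_pos: [0.5149, 0.1405, 0.1096]
ee_rot: [-3.14, 0.001, -1.642]
force: [0.3, 0.3, 6.1]
width: 0.0517
gripper_force: 40.0
```

Request:
move_arm(
  rows=[
    {"translation": [0, 0, 0], "rot": [0, 0, 4], "hand": 0.6},
    {"translation": [0, 0, 0], "rot": [0, 0, 8], "hand": 0.6},
    {"translation": [0, 0, 0], "rot": [0, 0, 8], "hand": 0.6},
  ],
)

```text
t: 11.37
eef_pos: [0.5149, 0.1405, 0.1096]
ee_rot: [-3.14, 0.001, -1.781]
force: [-0.5, -0.1, 5.8]
width: 0.0513
gripper_force: 40.0
```

Request:
move_arm(
  rows=[
    {"translation": [0, 0, 0], "rot": [0, 0, 4], "hand": 0.6},
    {"translation": [0, 0, 0], "rot": [0, 0, 8], "hand": 0.6},
    {"translation": [0, 0, 0], "rot": [0, 0, 8], "hand": 0.6},
  ],
)

```text
t: 11.62
eef_pos: [0.5148, 0.1405, 0.1095]
ee_rot: [-3.141, 0.001, -1.92]
force: [-0.2, -0.1, 5.6]
width: 0.0518
gripper_force: 40.0
```

Request:
move_arm(
  rows=[
    {"translation": [0, 0, 0], "rot": [0, 0, 4], "hand": 0.6},
    {"translation": [0, 0, 0], "rot": [0, 0, 8], "hand": 0.6},
    {"translation": [0, 0, 0], "rot": [0, 0, 8], "hand": 0.6},
  ],
)

```text
t: 11.87
eef_pos: [0.5148, 0.1405, 0.1095]
ee_rot: [-3.141, 0.001, -2.06]
force: [-1.1, -0.4, 4.9]
width: 0.0516
gripper_force: 40.0
```

Request:
move_arm(
  rows=[
    {"translation": [0, 0, 0], "rot": [0, 0, 4], "hand": 0.6},
    {"translation": [0, 0, 0], "rot": [0, 0, 8], "hand": 0.6},
    {"translation": [0, 0, 0], "rot": [0, 0, 8], "hand": 0.6},
  ],
)

```text
t: 12.12
eef_pos: [0.5148, 0.1405, 0.1094]
ee_rot: [-3.141, 0.001, -2.199]
force: [-0.6, 0.4, 4.8]
width: 0.0517
gripper_force: 40.0
```

Request:
move_arm(
  rows=[
    {"translation": [0, 0, 0], "rot": [0, 0, 4], "hand": 0.6},
    {"translation": [0, 0, 0], "rot": [0, 0, 8], "hand": 0.6},
    {"translation": [0, 0, 0], "rot": [0, 0, 8], "hand": 0.6},
  ],
)

```text
t: 12.37
eef_pos: [0.5136, 0.14, 0.1084]
ee_rot: [3.141, -0.001, -2.338]
force: [0.4, 0.5, -2.3]
width: 0.0516
gripper_force: 40.0
```

Request:
move_arm(
  rows=[
    {"translation": [0, 0, 0.02], "rot": [0, 0, 4], "hand": 0.6},
    {"translation": [0, 0, 0.02], "rot": [0, 0, 8], "hand": 0.6},
    {"translation": [0, 0, 0.02], "rot": [0, 0, 8], "hand": 0.6},
  ],
)

```text
t: 12.62
eef_pos: [0.5142, 0.1401, 0.1088]
ee_rot: [-3.141, -0.0, -2.477]
force: [0.9, -0.1, 4.6]
width: 0.0517
gripper_force: 40.0
```

It dropped at yaw -2.338: the force vanished there and came back 8° later. I'll go back to that angle and press down.

Request:
move_arm(
  rows=[
    {"translation": [0, 0, -0.06], "rot": [0, 0, -4], "hand": 0.6},
    {"translation": [0, 0, -0.06], "rot": [0, 0, -8], "hand": 0.6},
    {"translation": [0, 0, 0], "rot": [0, 0, -8], "hand": 0.6},
  ],
)

```text
t: 12.87
eef_pos: [0.5139, 0.14, 0.1084]
ee_rot: [3.141, -0.001, -2.331]
force: [-0.2, -0.4, -1.3]
width: 0.0516
gripper_force: 40.0
```

Request:
move_arm(
  rows=[
    {"translation": [0, 0, 0.1], "rot": [0, 0, 0], "hand": 0.6},
    {"translation": [0, 0, 0.2], "rot": [0, 0, 0], "hand": 0.6},
    {"translation": [0, 0, 0.2], "rot": [0, 0, 0], "hand": 0.6},
  ],
)

```text
t: 13.12
eef_pos: [0.514, 0.1401, 0.1063]
ee_rot: [3.141, -0.001, -2.34]
force: [0.5, -0.9, -1.8]
width: 0.0514
gripper_force: 40.0
```

Request:
move_arm(
  rows=[
    {"translation": [0, 0, 0.2], "rot": [0, 0, 0], "hand": 0.6},
    {"translation": [0, 0, 0.4], "rot": [0, 0, 0], "hand": 0.6},
    {"translation": [0, 0, 0.6], "rot": [0, 0, 0], "hand": 0.6},
    {"translation": [0, 0, 0.6], "rot": [0, 0, 0], "hand": 0.6},
  ],
)

```text
t: 13.45
eef_pos: [0.514, 0.14, 0.1002]
ee_rot: [3.141, -0.001, -2.34]
force: [0.2, 0.7, -3.1]
width: 0.0515
gripper_force: 40.0
```

Request:
move_arm(
  rows=[
    {"translation": [0, 0, 0.2], "rot": [0, 0, 0], "hand": 0.6},
    {"translation": [0, 0, 0.4], "rot": [0, 0, 0], "hand": 0.6},
    {"translation": [0, 0, 0.4], "rot": [0, 0, 0], "hand": 0.6},
  ],
)

```text
t: 13.7
eef_pos: [0.5143, 0.1402, 0.0968]
ee_rot: [-3.141, 0.0, -2.34]
force: [-1.0, -0.6, 2.5]
width: 0.0517
gripper_force: 40.0
```

Request:
move_arm(
  rows=[
    {"translation": [0, 0, 0.1], "rot": [0, 0, 0], "hand": 0.6},
    {"translation": [0, 0, 0.2], "rot": [0, 0, 0], "hand": 0.6},
    {"translation": [0, 0, 0.3], "rot": [0, 0, 0], "hand": 0.6},
    {"translation": [0, 0, 0.3], "rot": [0, 0, 0], "hand": 0.6},
  ],
  squeeze=50,
)

```text
t: 14.03
eef_pos: [0.5143, 0.1402, 0.094]
ee_rot: [-3.141, 0.0, -2.34]
force: [-1.4, -0.0, 5.4]
width: 0.0512
gripper_force: 50.0
```

Request:
move_arm(
  rows=[
    {"translation": [0, 0, 0.1], "rot": [0, 0, 0], "hand": 0.6},
    {"translation": [0, 0, 0.15], "rot": [0, 0, 0], "hand": 0.6},
    {"translation": [0, 0, 0.15], "rot": [0, 0, 0], "hand": 0.6},
  ],
)

```text
t: 14.28
eef_pos: [0.5143, 0.1402, 0.0929]
ee_rot: [-3.141, 0.0, -2.34]
force: [-2.8, -0.5, 8.8]
width: 0.0512
gripper_force: 50.0
```

Request:
move_arm(
  rows=[
    {"translation": [0, 0, 0.05], "rot": [0, 0, 0], "hand": 0.6},
    {"translation": [0, 0, 0.1], "rot": [0, 0, 0], "hand": 0.6},
    {"translation": [0, 0, 0.1], "rot": [0, 0, 0], "hand": 0.6},
  ],
)

```text
t: 14.53
eef_pos: [0.5144, 0.1402, 0.0928]
ee_rot: [-3.141, 0.001, -2.339]
force: [-6.9, -1.4, 18.1]
width: 0.0513
gripper_force: 50.0
```

Run:
```python
from h import *
out=[]
for c in ['scene','side']:
    im,d=arm.grab_frame(c); T=T_cam(c)
    u,v=px(c,[.514,.14,.09],T).astype(int)
    out.append(cv2.resize(im[v-30:v+30,u-30:u+30],(400,400),interpolation=cv2.INTER_CUBIC))
cv2.imwrite('pics/i.png',np.hstack(out)[...,::-1])
plan([.514,.14,.0928],-2.34)
```

```text
t 14.6333 pos [0.5144 0.1403 0.0928] rot [-3.1410e+00  8.0000e-04 -2.3393e+00] q [ 6.340e-01  2.740e-01 -4.920e-01  1.000e-03 -8.040e-01 -1.403e+00] F [-7.  -1.2 16.9] w 0.0517 -> move [0.05 0.01 0.  ] rot [-0.  0.  0.]
```

View pics/i.png

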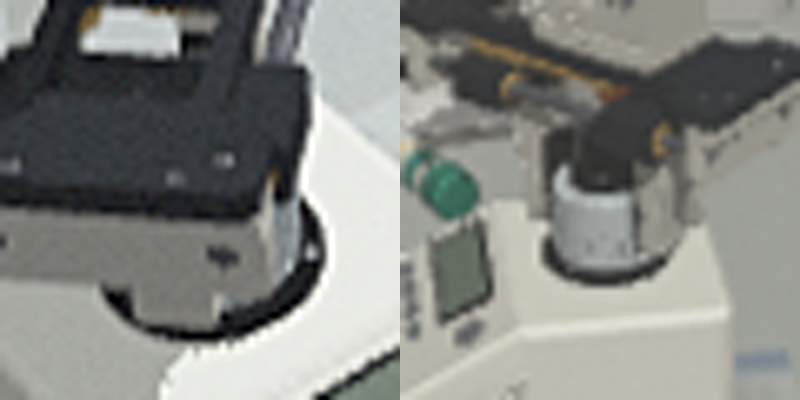

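The collar sits on the flange at (595,265) in the side crop. It went 17 mm below pin contact and met a stiff stop, so it is home and still being pressed with about 18 N. I'll hand it in.

```bash
python3 -c "
from station import arm
print(arm.job_done())"
```

```text
the job is handed in; nothing more can be done
None
```

The job is handed in at about 14.6 s: the sensor's rod is in the vial, its collar is keyed over the pins and pressed home at about 18 N, the arm is still holding it, and I didn't touch the electrode, jar, cup or spare vial.

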